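# Press a sample carrier down and slide it under its leaf spring

## Task

Load the aluminium sample carrier into the loading station: press it down hard on its sprung bed with the fingertips and, keeping it down, push it along the lane under the side lips and the leaf spring until it is fully home at the end stop and the bed has sprung up behind it. Only press and push it, never lift it; leave the other things where they are, and finish clear of everything.

Things in the scene. Friction and masses are not known exactly. Their poses are not given: they have to be found in the camera images.
- station: Fixed station, black base plate 250 x 230 x 10 mm; position and yaw vary. Origin: centre of its underside on the bench; its x axis is the loading direction, z up; x, y and heights below are in mm in this frame. Grey sprung bed x -115 to -17, top 34 high when up; then the seat floor x -13 to 77, 24 high. Side walls: inner faces y = +-37, 8 thick, x -118 to 88, tops 40 high.
- stop (a point): Foot of the end stop's face, middle of the lane: station x = 77, 24 high; the stop's top is 37 high. The carrier is home with its front against it.
- lips (a point): Point on the lane's middle line level with the start of the two overhanging side lips: station x = -12, at their underside, 32 high. The lips run x -12 to 84, y 28 to 38 on each side, tops 37 high. The carrier's flanges must go beneath them; with the bed up they strike the lips' ends.
- bridge (a point): Top middle of the bar across the lane: station x 48 to 58, underside 43, top 51 high. From it a steel leaf spring with two tongues points on towards the stop, sloping down to 34 high at x = 76; the carrier's front deck (37 high on the seat) passes under it, lifts it and is dragged by a spring load of about 6 N.
- carrier: Loose flanged aluminium plate, 0.15 to 0.31 kg, 90 (x) x 70 (y) mm, x along the station's x. Origin: centre of its underside. Flange 90 x 70, 5 thick; on it the deck 90 x 52, top 13 above the origin, with a flush dark disc in front. Starts on the bed with origin at station x -70 to -62, 34 high; fully home: station x = 32, 24 high.
- ridge (a point): On the carrier: foot of the upright rear face of the finger ridge, middle, on the deck (carrier x = -9, 13 above its origin). The ridge is 46 mm wide, 5 high, and slopes down in front to x = +5. The flat rear deck (x -45 to -9) is where the fingertips press down and, against this face, push.
- bed (a joint): Travel of the sprung bed, m: 0 up, 0.010 fully down, level with the seat. It pushes up with 6 N at 0 rising to 15 N at 0.010 (the carrier's weight helps). The carrier clears the lips once it is above 0.007. When the whole carrier has slid off onto the seat, the bed springs back to 0 and locks it in.
- leaf (a joint): Angle of the leaf spring, rad: 0 at rest, about 0.13 when it rides on the carrier.
- vial: Bystander on the station's base plate beside the lane: small capped glass vial, 24 dia x 42 (mm); origin at the centre of its underside. Leave it where it is.
- lens_ring: Bystander on the station's base plate beside the lane: aluminium ring, 34 dia x 12 (mm); origin at the centre of its underside. Leave it where it is.
- stub: Bystander on the station's base plate beside the lane: brass stub, 20 dia x 25 (mm); origin at the centre of its underside. Leave it where it is.
- bottle: Bystander on the bench: bottle, 60 dia x 150 (mm); origin at the centre of its underside. Leave it where it is.
- mug: Bystander on the bench: mug, 80 dia x 90 (mm); origin at the centre of its underside. Leave it where it is.
- tray: Bystander on the bench: grey open tray, 120 x 100 x 30 (mm); origin at the centre of its underside. Leave it where it is.
- driver: Bystander on the bench: screwdriver, 160 mm long, lying flat. Leave it where it is.
- mouse: Bystander on the bench: black computer mouse, 100 x 60 x 32 (mm); origin at the centre of its underside. Leave it where it is.
Things that resemble listed ones, but are neither listed nor needed, are in the scene too. Of the things like the carrier, leave any that is purple, red or yellow; of the rest the smaller one is meant.

How it is judged (in metres and radians):
On the way:
1. the carrier is pressed down on its sprung bed, still behind the bridge (value of joint bed above 0.006 m and x of carrier in the frame of station below -0.01 m), for 0.1 s.
At the end, for the whole second after the job is handed in: The carrier lies flat on the seat (origin less than 27 mm high, tilt under 0.05 rad), within 3.5 mm of the end stop, under the leaf spring (leaf lifted more than 0.06 rad), at rest, and the sprung bed is up behind it (within 1.5 mm) (x of carrier in the frame of station between 0.0285 and 0.036 m and z of carrier in the frame of station below 0.027 m and angle between carrier's own z axis and vertical below 0.05 rad and value of joint bed below 0.0015 m and value of joint leaf above 0.06 rad and linear speed of carrier below 0.01 m/s); the robot touches nothing.
It fails at once if the carrier is lifted more than 9 mm above its starting height (z of carrier in the frame of station above 0.043 m).
It fails at once if a bystander is moved more than 20 mm (distance of any of vial, lens_ring, stub, bottle, mug, tray, driver, mouse from where it was at the start of the episode above 0.02 m).
It also fails if it takes over 42 s, if anything falls off the work surface, if the arm or the gripper's body presses on something with over 40 N, if the wrist force passes 120 N, or if a joint passes its speed limit or range.

## Robot

A 6-joint arm with a two-finger parallel gripper is mounted at the origin on the work surface. World frame = base frame: x ahead of the robot, y to its left, z up, the work surface at z = 0. Lengths are in m, angles in degrees, forces in N, time in s.
With the tool pointing down it reaches from about 0.35 to 0.875 m from the base axis. Payload 4.2 kg.
Tool frame: the origin (TCP) lies on the centre line of the jaws, within the pads' length; the fingertips stand 19 mm ahead of it and the grasp point (between the pads) is the TCP; x points along the fingers, y is the direction in which the jaws open and shut, and the axes are right-handed (so a half turn about x gives the same grasp; the last joint's range is limited). The gripper opens to 87 mm and grips with 3 to 60 N. Pads are 19 mm wide; open, the fingers measure 117 mm over their backs; the gripper's body (75 mm by 190 mm) begins 51 mm behind the grasp point.
Start: joints at [-60.241, 22.042, 0.453, 0, -68.411, -14.817], TCP at [0.161, -0.604, 0.242] pointing down, gripper open.
Joint ranges: [-179.83, 179.83], [-69.29, 118.12], [-61.27, 80.66], [-181.25, 117.63], [-171.15, -9.14], [-177.46, 177.46]. Speed limits (degrees/s): [159.86, 159.86, 180, 180, 180, 180].

## Interface

Orientations are given as a 3x3 rotation matrix whose columns are the frame's x, y, z axes.
In Python, from station import * gives the robot as it stands.
- The arm moves only by the shell command python3 -m creep 'ROWS'. ROWS is JSON, a list of rows, each a list of 5 numbers: the opening, from 0 (shut) to 1 (fully open), then the shift along the world's x, y, z in mm, then the turn about the world's z in rad. In form: [[jaw, x, y, z, turn], ...]. A call has exactly 8 rows; each row is the pose to reach, as a shift and turn from the pose measured when the call began; what a row does not reach only later rows make up. A row lasts 1/10 s, in which the tool goes at most 50 mm and 8.59 degrees, less where a joint would pass 70% of its speed; a pose out of reach is approached as far as the arm can. A call with a gripper value outside its range is refused whole. The fingers move at their own pace and stop on an object; the grip force is fixed at half the most. Time passes only in rows, so rows that repeat a pose let the fingers close, or fill a call up. It gives the time, the measured TCP pose, the force and the opening at its end, in the units of the state.
- sense(): the state, without advancing time (a new reading comes with each control period).
- capture(name): name is "scene" or "top" or "wrist"; returns a dict with "image" (420x560x3 uint8, blue, green, red), "z_map" (420x560 float32, m along the optical axis (not along the pixel's ray), 0 where there is no reading), "mtx" (3x3 intrinsics, pixels), "k1" (the pictures are not rectified: a ray, as slopes to the right and down, at radius r is drawn at 1 + k1 r^2 times it, then the intrinsics apply), "eye" and "attitude" of the camera in the world. Camera axes: x right, y up, looking along -z (the intrinsics and any distortion apply to the point x, -y, -z); pixel columns grow to the right and rows downward; lengths in m; the calibration is good to about 2 mm. A picture is of the moment at which its call begins.
- finish_job(): hands the job in, once; it reports no verdict.
Trained networks look in a picture, given as the dict that the camera call returned (one of the last four; its "shot" number tells which), for a name from the list of things; names that differ only in an ending like _2 or _b are one class to them, and where a whole thing is asked for, a point or a joint stands for the part that bears it (a point fixed in the world has none). Each returns a list of dicts, best first, with "confidence" (0 to 1); they miss things now and then, are a little off and sometimes report something else, mostly with a low value. They report only what shows in the picture. A call takes as long as a camera call. They do not tell look-alikes from the thing itself.
- look_for(picture, thing): "box" ([left, top, right, bottom] in pixels, round what is visible of it).
- mark_of(picture, thing): "centre" ([column, row] in pixels: a listed point, or the origin of a listed thing).
The state is a dict: "time_s": time; "joints": joint angles; "joint_velocities": joint speeds; "effort": joint torques, N m; "tcp_pos": TCP position; "ee_rot": TCP orientation; "wrist_force": force on the tool from outside, world axes, zero at the start; "moment": the same for the moment, N m; "gripper_width": opening from 0.0 (shut) to 1.0 (fully open).
Only numpy, scipy, OpenCV 4.12 (cv2) and the standard library are available. Lean on these libraries where they do the work, as an engineer would, in place of code of your own. Each camera call takes 0.05 s, during which the arm holds its last target.

## Working session

There is one attempt and no reset: what is moved stays moved. The work goes in short steps, Python scripts to look and compute and a shell command to move; the robot and the scene stay as the last step left them, time stands still between calls to the robot, and variables do not carry over. Pictures are saved under pics/ and viewed, and the job is handed in when it is done.

```bash
ls; mkdir -p pics
cat > h.py <<'E'
import numpy as np, cv2
from station import *
def ray(p,px):
    u,v=px; K=p["mtx"]; K=np.array(K)
    d=np.array([(u-K[0,2])/K[0,0],(v-K[1,2])/K[1,1]]); s=d.copy()
    for _ in range(20): s=d/(1+p["k1"]*(s@s))
    R=np.array(p["attitude"]); return np.array(p["eye"]), R@np.array([s[0],-s[1],-1.0])
def onz(p,px,z):
    e,d=ray(p,px); return e+d*(z-e[2])/d[2]
def depth(p,px,r=1):
    u,v=int(round(px[0])),int(round(px[1])); w=p["z_map"][max(0,v-r):v+r+1,max(0,u-r):u+r+1]; w=w[w>0]
    e,d=ray(p,px); return e+d*np.median(w) if len(w) else None
def proj(p,X):
    R=np.array(p["attitude"]); c=R.T@(np.array(X)-np.array(p["eye"])); s=np.array([c[0],-c[1]])/-c[2]
    s=s*(1+p["k1"]*(s@s)); K=np.array(p["mtx"]); return np.array([K[0,0]*s[0]+K[0,2],K[1,1]*s[1]+K[1,2]])
E
python3 - <<'E'
from h import *
np.set_printoptions(precision=3,suppress=True)
print(sense())
for n in ["scene","top"]:
    p=capture(n); cv2.imwrite(f"pics/{n}0.png",p["image"]); print(n,p["eye"],np.array(p["attitude"]).tolist(),p["mtx"],p["k1"])
    for t in ["station","carrier","ridge","stop","lips","bridge","vial","lens_ring","stub"]:
        for m in mark_of(p,t)[:4]:
            c=m["centre"]; print(t,np.round(c,1),round(m["confidence"],2),depth(p,c))
E
```

```text
pics
{'time_s': 0.0, 'joints': array([-60.243,  22.092,   0.38 ,  -0.03 , -68.413, -14.817]), 'joint_velocities': array([ 0.06 ,  0.032, -0.055,  0.065,  0.113, -0.094]), 'effort': array([  0.   , -39.067,  18.741,   4.22 ,   0.011,  -0.   ]), 'tcp_pos': array([ 0.161, -0.603,  0.24 ]), 'ee_rot': array([[-0.001, -0.258,  0.966],
       [ 0.002,  0.966,  0.258],
       [-1.   ,  0.002, -0.   ]]), 'wrist_force': array([-0.21 , -0.736, -0.347]), 'moment': array([0.015, 0.007, 0.032]), 'gripper_width': 0.9994471251197425}
scene [ 0.914 -0.738  0.984] [[0.8521550399963574, -0.3829506325441926, 0.35662389269762784], [0.5232893863464493, 0.623719616439365, -0.5806393529600692], [-7.711007036850918e-05, 0.6814122490113705, 0.7318998161984351]] [[434.413   0.    284.527]
 [  0.    434.413 205.952]
 [  0.      0.      1.   ]] -0.036634114656873426
station [306.7 247. ] 0.58 [ 0.581 -0.079  0.027]
carrier [293.1 230. ] 0.9 [ 0.527 -0.061  0.048]
carrier [270.4 180.2] 0.75 [0.346 0.101 0.018]
carrier [218.1 227.9] 0.64 [ 0.325 -0.147  0.018]
carrier [312.7 172.7] 0.64 [0.444 0.205 0.016]
ridge [
[... 941 characters left out ...]
r [312.  264.4] 0.76 [ 0.314 -0.131  0.021]
carrier [286.9 202.5] 0.63 [ 0.516 -0.051  0.048]
ridge [314.1 264. ] 0.82 [ 0.316 -0.138  0.021]
ridge [242.9 252.8] 0.75 [0.355 0.095 0.014]
ridge [211.1 179.2] 0.74 [0.601 0.201 0.025]
ridge [284.3 205.1] 0.65 [ 0.507 -0.042  0.05 ]
stop [407. 199.] 0.73 [ 0.532 -0.458  0.006]
stop [295.3 165.8] 0.64 [ 0.645 -0.081  0.024]
lips [288.3 187.4] 0.83 [ 0.571 -0.057  0.023]
bridge [293.7 165.9] 0.84 [ 0.644 -0.076  0.027]
bridge [155.1 186.9] 0.31 [0.561 0.369 0.096]
vial [265.6 191.2] 0.42 [0.553 0.019 0.053]
lens_ring [270.  162.9] 0.39 [0.66  0.004 0.009]
stub [313.8 187.4] 0.51 [ 0.569 -0.141  0.034]
stub [296.4 164.2] 0.22 [ 0.649 -0.085  0.03 ]
```

View pics/scene0.png

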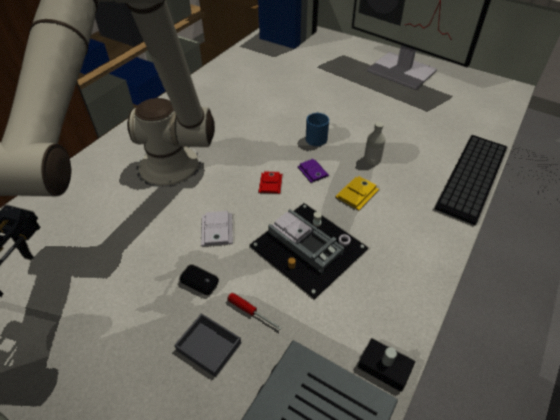

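Run:
```python
import cv2
a=cv2.imread("pics/scene0.png")[140:310,190:410]; cv2.imwrite("pics/crop_s.png",cv2.resize(a,(770,595),interpolation=cv2.INTER_CUBIC))
a=cv2.imread("pics/top0.png")[120:290,180:400]; cv2.imwrite("pics/crop_t.png",cv2.resize(a,(770,595),interpolation=cv2.INTER_CUBIC))
```

```text
(no output)
```

View pics/crop_s.png

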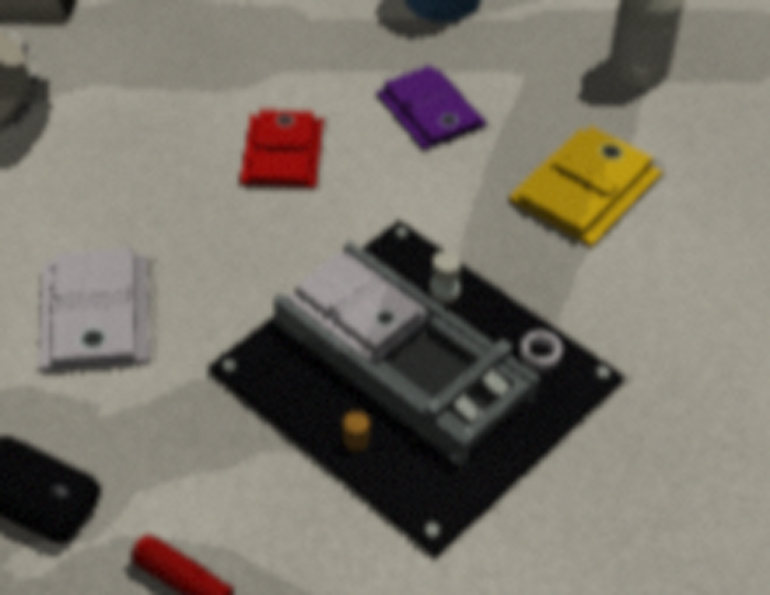

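View pics/crop_t.png

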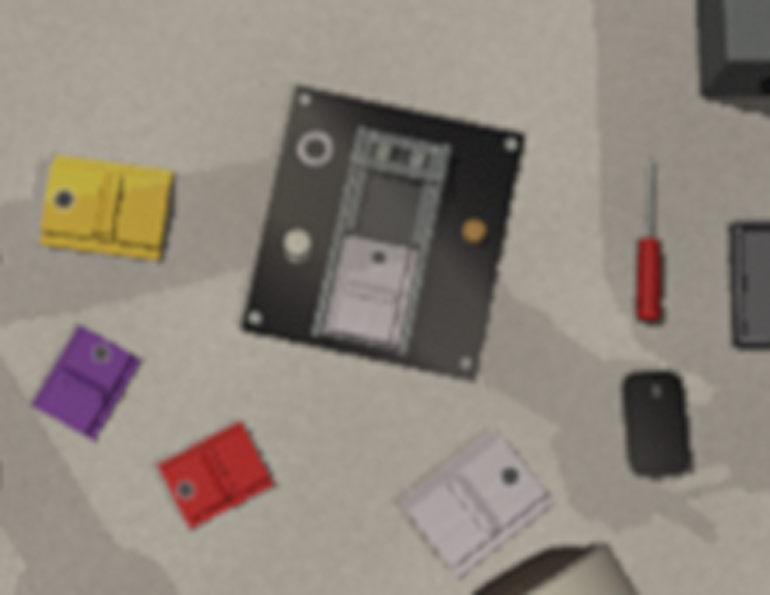

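The smaller aluminium plate sitting on the station bed (scene 290,225; top 287,202) fits the description. The larger silver one on the bench (scene 218,228; top 312,264) does not, and the red, purple and yellow ones are excluded. The crops confirm this. Next I'll fit the station pose.

```bash
cat >> h.py <<'E'
from scipy.optimize import least_squares
def S2W(q,P):
    c,s=np.cos(q[2]),np.sin(q[2]); P=np.atleast_2d(P); return np.c_[q[0]+c*P[:,0]-s*P[:,1], q[1]+s*P[:,0]+c*P[:,1], P[:,2]]
def W2S(q,P):
    c,s=np.cos(q[2]),np.sin(q[2]); d=np.array(P,float)-np.array([q[0],q[1],0]); return np.array([c*d[0]+s*d[1],-s*d[0]+c*d[1],d[2]])
E
python3 - <<'E'
from h import *
np.set_printoptions(precision=4,suppress=True)
C=np.array([[.125,.115,.01],[.125,-.115,.01],[-.125,-.115,.01],[-.125,.115,.01]])
P={n:capture(n) for n in ["scene","top"]}
px={"scene":np.array([[625,378],[435,555],[208,370],[398,220]])/3.5+[190,140],"top":np.array([[297,85],[525,133],[474,380],[242,328]])/3.5+[180,120]}
for use in (["scene"],["top"],["scene","top"]):
    f=lambda q: np.concatenate([(proj(P[n],X)-u) for n in use for X,u in zip(S2W(q,C),px[n])])
    r=least_squares(f,[.57,-.07,-.2]); print(use,r.x,r.fun)
q=r.x; np.save("q.npy",q)
print("carrier ref W",S2W(q,[[-.066,0,.034]]))
for n in P:
    for t in ["ridge","stop","lips","bridge","carrier"]:
        z={"ridge":.047,"stop":.024,"lips":.032,"bridge":.051,"carrier":.034}[t]
        for m in mark_of(P[n],t)[:4]: 
            s=W2S(q,onz(P[n],m["centre"],z)); 
            if abs(s[0])<.12 and abs(s[1])<.06: print(n,t,s)
E
```

```text
['scene'] [ 0.5795 -0.0631 -0.2234] [ 0.4639 -0.1276  0.3892  0.6203 -0.8684 -0.6915 -0.0285 -0.1188]
['top'] [ 0.58   -0.0628 -0.2241] [-0.1694 -0.5897  0.4871 -0.2674  0.3366  0.2749 -0.6479  0.5256]
['scene', 'top'] [ 0.5797 -0.063  -0.2237] [ 0.5512 -0.1227  0.4604  0.6062 -0.7786 -0.7213  0.071  -0.13   -0.123
 -0.4992  0.5398 -0.1973  0.4143  0.3536 -0.5772  0.6253]
carrier ref W [[ 0.5153 -0.0483  0.034 ]]
scene ridge [-0.0788  0.0019  0.047 ]
scene stop [0.0777 0.0038 0.024 ]
scene lips [-0.0137 -0.0014  0.032 ]
scene bridge [0.0541 0.0009 0.051 ]
scene bridge [-0.028   0.0547  0.051 ]
scene carrier [-0.0696  0.0044  0.034 ]
top ridge [ 0.0594 -0.0004  0.047 ]
top stop [ 0.0718 -0.0116  0.024 ]
top lips [-0.003  -0.0014  0.032 ]
top lips [0.0656 0.0023 0.032 ]
top bridge [0.0518 0.0154 0.051 ]
top carrier [-0.0653 -0.0078  0.034 ]
```

```bash
python3 -m creep '[[0.1,25,42,0,-0.06],[0.1,50,84,0,-0.12],[0.1,75,126,0,-0.18],[0.1,100,168,0,-0.24],[0.1,122,206,0,-0.3],[0.1,144,244,0,-0.36],[0.1,160,270,0,-0.42],[0.1,165,280,0,-0.485]]'
```

```text
time_s: 2.4
tcp_pos: [0.3273, -0.3218, 0.242]
ee_rot: [[0.001, 0.222, 0.975], [-0.0, 0.975, -0.222], [-1.0, -0.0, 0.001]]
wrist_force: [0.2, -0.4, 0.4]
gripper_width: 0.355
```

Run:
```python
from h import *
q=np.load("q.npy"); s=sense(); print(s["time_s"],s["tcp_pos"],np.round(s["ee_rot"],3).tolist(),s["gripper_width"])
y=s["ee_rot"][:,1]; print("jaw vs station y rad", np.arctan2(y[1],y[0])-np.pi/2-q[2]); print((S2W(q,[[-.1,0,.2]])-s["tcp_pos"])*1000)
```

```text
2.4 [ 0.32731709 -0.32184406  0.24203304] [[0.001, 0.222, 0.975], [-0.0, 0.975, -0.222], [-1.0, -0.0, 0.001]] 0.3552340960880121
jaw vs station y rad 0.00022727044279391428
[[154.84115292 281.05701213 -42.03303739]]
```

```bash
python3 -m creep '[[0.1,22,40,0,0],[0.1,44,80,0,0],[0.1,66,120,0,0],[0.1,88,160,-10,0],[0.1,110,200,-20,0],[0.1,132,240,-30,0],[0.1,150,272,-38,0],[0.1,155,281,-42,0]]'
python3 - <<'E'
from h import *
np.set_printoptions(precision=4,suppress=True)
q=np.load("q.npy"); p=capture("wrist"); cv2.imwrite("pics/w1.png",p["image"]); print(p["eye"],p["mtx"][0][0])
for t,z in [("ridge",.047),("lips",.032),("bridge",.051),("stop",.024)]:
    for m in mark_of(p,t)[:3]: print(t,np.round(m["centre"],1),round(m["confidence"],2),W2S(q,onz(p,m["centre"],z)),W2S(q,depth(p,m["centre"])) )
for P in ([-.075,0,.047],[-.075,.023,.047],[-.12,.037,.04],[.088,.037,.04],[.088,-.037,.04],[-.12,-.037,.04]): print(P,proj(p,S2W(q,[P])[0]))
E
```

```text
time_s: 3.2
tcp_pos: [0.4837, -0.0382, 0.1995]
ee_rot: [[0.001, 0.218, 0.976], [-0.0, 0.976, -0.218], [-1.0, -0.0, 0.001]]
wrist_force: [-0.4, -1.0, 0.1]
gripper_width: 0.101
[ 0.4031 -0.0201  0.3418] 312.53366670319946
ridge [540.7  80.1] 0.91 [-0.2103  0.2277  0.047 ] [-0.2131  0.25    0.0177]
ridge [279.1 226.9] 0.74 [-0.0749  0.0027  0.047 ] [-0.0762  0.0027  0.0506]
ridge [137.7  38.8] 0.73 [-0.2417 -0.1161  0.047 ] [-0.2472 -0.1269  0.0201]
lips [280.3 275.8] 0.58 [-0.012   0.0042  0.032 ] [-0.0069  0.0042  0.0228]
bridge [279.2 337.5] 0.74 [0.0541 0.0032 0.051 ] [0.0545 0.0032 0.0505]
stop [280.4 335.5] 0.64 [0.0731 0.0047 0.024 ] [0.0515 0.0045 0.0509]
stop [277.5 337. ] 0.33 [0.0752 0.0012 0.024 ] [0.0536 0.0013 0.0507]
[-0.075, 0, 0.047] [276.4263 226.8147]
[-0.075, 0.023, 0.047] [299.3777 226.8924]
[-0.12, 0.037, 0.04] [314.2634 181.3065]
[0.088, 0.037, 0.04] [307.8675 355.4978]
[0.088, -0.037, 0.04] [244.8923 355.3035]
[-0.12, -0.037, 0.04] [238.772  181.0479]
```

View pics/w1.png

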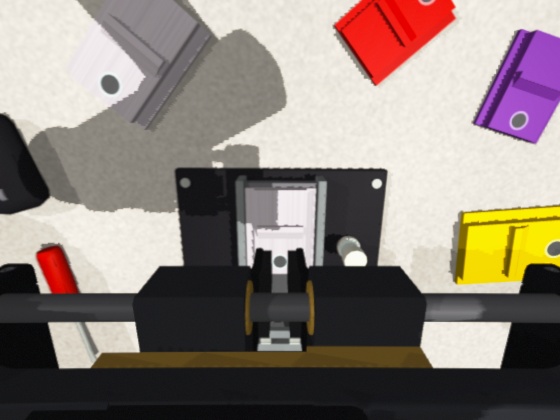

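```bash
python3 -m creep '[[0.1,0,0,-20,0],[0.1,0,0,-40,0],[0.1,0,0,-60,0],[0.1,0,0,-80,0],[0.1,0,0,-90,0],[0.1,0,0,-97,0],[0.1,0,0,-100,0],[0.1,0,0,-100,0]]'
python3 - <<'E'
from h import *
np.set_printoptions(precision=4,suppress=True)
q=np.load("q.npy"); p=capture("wrist"); print(W2S(q,sense()["tcp_pos"]))
for t,z in [("ridge",.047),("lips",.032)]:
    for m in mark_of(p,t)[:2]: print(t,np.round(m["centre"],1),round(m["confidence"],2),W2S(q,onz(p,m["centre"],z)),W2S(q,depth(p,m["centre"])) )
for P in ([-.075,0,.047],[-.111,0,.047],[-.115,0,.034],[-.075,.037,.04],[-.075,-.037,.04],[-.111,.026,.047],[-.111,-.026,.047]): print(P,proj(p,S2W(q,[P])[0]))
im=p["image"]; cv2.imwrite("pics/w2.png",cv2.resize(im[100:310,140:420],(800,600),interpolation=cv2.INTER_CUBIC))
# column profile of heights
for v in range(120,330,8):
    d=depth(p,(280,v),0)
    if d is not None: print(v,W2S(q,d),im[v,280])
E
```

```text
time_s: 4.25
tcp_pos: [0.482, -0.042, 0.1007]
ee_rot: [[0.002, 0.223, 0.975], [-0.0, 0.975, -0.223], [-1.0, 0.0, 0.002]]
wrist_force: [-0.0, -0.5, 0.1]
gripper_width: 0.104
[-0.0997 -0.001   0.1009]
ridge [74.7  1. ] 0.87 [-0.2405 -0.1107  0.047 ] [-0.2497 -0.1283  0.0156]
ridge [282.5 274.8] 0.64 [-0.0759  0.001   0.047 ] [-0.0771  0.001   0.0493]
lips [285.1 332.6] 0.89 [-0.016   0.0033  0.032 ] [-0.0273  0.003   0.0463]
[-0.075, 0, 0.047] [281.0912 275.9022]
[-0.111, 0, 0.047] [281.096  227.5832]
[-0.115, 0, 0.034] [281.0017 215.8765]
[-0.075, 0.037, 0.04] [332.3089 271.1024]
[-0.075, -0.037, 0.04] [229.7966 271.2243]
[-0.111, 0.026, 0.047] [320.1063 227.5336]
[-0.111, -0.026, 0.047] [242.0987 227.6399]
120 [-0.179  -0.0006 -0.    ] [125 133 137]
128 [-0.1732 -0.0006 -0.0006] [126 133 138]
136 [-0.1673 -0.0006 -0.0018] [125 133 138]
144 [-0.1614 -0.0006 -0.001 ] [126 134 138]
152 [-0.1554 -0.0006 -0.0008] [222 230 235]
160 [-0.1493 -0.0006 -0.0012] [225 234 239]
168 [-0.1431 -0.0006 -0.0005] [126 133 138]
176 [-0.1367 -0.0006 -0.0012] [126 133 138]
184 [-0.1303 -0.0006 -0.0011] [127 134 138]
192 [-0.1262 -0.0006  0.0089] [20 19 19]
200 [-0.1199 -0.0007  0.0093] [20 18 19]
208 [-0.1175 -0.0007  0.0229] [44 43 43]
216 [-0.1146 -0.0007  0.033 ] [77 74 77]
224 [-0.1132 -0.0007  0.046 ] [135 131 137]
232 [-0.1078 -0.0007  0.0468] [218 214 222]
240 [-0.1019 -0.0007  0.0465] [238 234 240]
248 [-0.0956 -0.0007  0.0455] [230 226 233]
256 [-0.0906 -0.0008  0.0477] [142 138 145]
264 [-0.0833 -0.0008  0.0452] [136 132 138]
272 [-0.0777 -0.0008  0.0464] [135 131 138]
280 [-0.0738 -0.0008  0.0505] [147 144 153]
288 [-0.0666 -0.0008  0.0489] [222 219 226]
304 [-0.1323 -0.0009  0.1673] [62 60 60]
312 [-0.1304 -0.0009  0.1683] [64 62 62]
320 [-0.1284 -0.0009  0.1691] [55 53 54]
328 [-0.0319 -0.0008  0.047 ] [122 122 120]
```

View pics/w2.png

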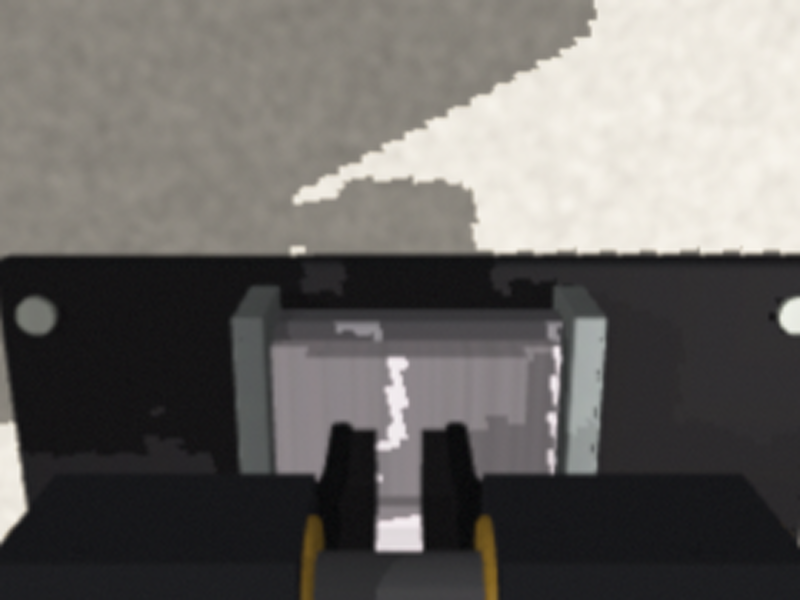

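Deck measured at z ≈ 46.5 mm (47 expected) and ridge at station x ≈ -76 mm, so the carrier is at about -67, inside its stated range. Lane centre is about 2–3 mm to +y by the wrist view. I'll lower to just above the deck behind the ridge.

```bash
python3 -m creep '[[0.1,6,0,0,0],[0.1,11,0.5,-5,0],[0.1,11,0.5,-15,0],[0.1,11,0.5,-24,0],[0.1,11,0.5,-28,0],[0.1,11,0.5,-30,0],[0.1,11,0.5,-30,0],[0.1,11,0.5,-30,0]]'
```

```text
time_s: 5.2
tcp_pos: [0.4935, -0.0411, 0.0712]
ee_rot: [[0.003, 0.222, 0.975], [-0.0, 0.975, -0.222], [-1.0, 0.001, 0.003]]
wrist_force: [0.3, -0.3, 0.8]
gripper_width: 0.099
```

```bash
python3 -m creep '[[0.1,0,0,-1,0],[0.1,0,0,-2,0],[0.1,0,0,-3,0],[0.1,0,0,-4,0],[0.1,0,0,-5,0],[0.1,0,0,-6,0],[0.1,0,0,-7,0],[0.1,0,0,-7,0]]'; python3 -c "
from h import *
print(np.round(W2S(np.load('q.npy'),sense()['tcp_pos']),4),sense()['wrist_force'])"
```

```text
time_s: 6.0
tcp_pos: [0.4935, -0.0411, 0.0644]
ee_rot: [[0.003, 0.222, 0.975], [-0.0, 0.975, -0.222], [-1.0, 0.001, 0.003]]
wrist_force: [-2.2, 1.2, 4.6]
gripper_width: 0.102
[-0.0889  0.0022  0.0644] [-2.19440072  1.16505266  4.62696252]
```

```bash
python3 -m creep '[[0.1,0,0,-2,0],[0.1,0,0,-4,0],[0.1,0,0,-6,0],[0.1,0,0,-7,0],[0.1,0,0,-8,0],[0.1,0,0,-9,0],[0.1,0,0,-9,0],[0.1,0,0,-9,0]]'
```

```text
time_s: 6.8
tcp_pos: [0.4935, -0.0411, 0.0565]
ee_rot: [[0.003, 0.222, 0.975], [-0.0, 0.975, -0.222], [-1.0, 0.0, 0.004]]
wrist_force: [-3.4, 1.3, 11.9]
gripper_width: 0.1
```

```bash
python3 -m creep '[[0.1,0,0,-1,0],[0.1,0,0,-2,0],[0.1,0,0,-3,0],[0.1,0,0,-3,0],[0.1,0,0,-3,0],[0.1,0,0,-3,0],[0.1,0,0,-3,0],[0.1,0,0,-3,0]]'
```

```text
time_s: 7.6
tcp_pos: [0.4935, -0.0411, 0.0562]
ee_rot: [[0.004, 0.221, 0.975], [-0.001, 0.975, -0.221], [-1.0, -0.0, 0.004]]
wrist_force: [-8.4, 2.5, 23.6]
gripper_width: 0.101
```

```bash
python3 -m creep '[[0.1,2,-0.5,-3,0],[0.1,4,-0.9,-3,0],[0.1,6,-1.4,-3,0],[0.1,8.5,-1.9,-3,0],[0.1,11,-2.5,-3,0],[0.1,13.5,-3.1,-3,0],[0.1,16,-3.6,-3,0],[0.1,18,-4.1,-3,0]]'
python3 - <<'E'
from h import *
q=np.load("q.npy"); print(W2S(q,sense()["tcp_pos"])); p=capture("wrist"); cv2.imwrite("pics/w3.png",cv2.resize(p["image"][140:350,140:420],(800,600),interpolation=cv2.INTER_CUBIC))
for v in range(190,300,4):
    d=depth(p,(280,v),0)
    if d is not None: print(v,np.round(W2S(q,d),4))
E
```

```text
time_s: 8.4
tcp_pos: [0.5, -0.0442, 0.056]
ee_rot: [[-0.02, 0.222, 0.975], [-0.001, 0.975, -0.222], [-1.0, -0.006, -0.02]]
wrist_force: [-29.7, 15.9, 51.9]
gripper_width: 0.097
[-0.08185124  0.00063847  0.05601189]
190 [-0.1212  0.0008  0.0096]
194 [-0.1185  0.0008  0.0092]
198 [-0.1179  0.0009  0.0173]
202 [-0.117   0.0009  0.0235]
206 [-0.1144  0.0009  0.0229]
210 [-0.1123  0.0009  0.0239]
214 [-0.1096  0.0009  0.0232]
218 [-0.1073  0.0009  0.0236]
222 [-0.1069  0.0009  0.0301]
226 [-0.1068  0.0009  0.0369]
230 [-0.104   0.0009  0.0358]
234 [-0.1019  0.0009  0.0364]
238 [-0.0994  0.0009  0.036 ]
242 [-0.0972  0.0009  0.0366]
246 [-0.0943  0.0009  0.0354]
250 [-0.0924  0.0009  0.0365]
254 [-0.0898  0.0009  0.0362]
258 [-0.0872  0.0009  0.036 ]
262 [-0.0851  0.0009  0.0367]
266 [-0.0821  0.0009  0.0357]
270 [-0.0793  0.0009  0.0352]
274 [-0.0773  0.0009  0.0362]
278 [-0.0748  0.0009  0.0363]
282 [-0.0719  0.0009  0.0358]
286 [-0.0718  0.0009  0.0402]
290 [-0.0702  0.0009  0.0419]
294 [-0.1139  0.0013  0.1198]
298 [-0.1137  0.0013  0.1216]
```

View pics/w3.png

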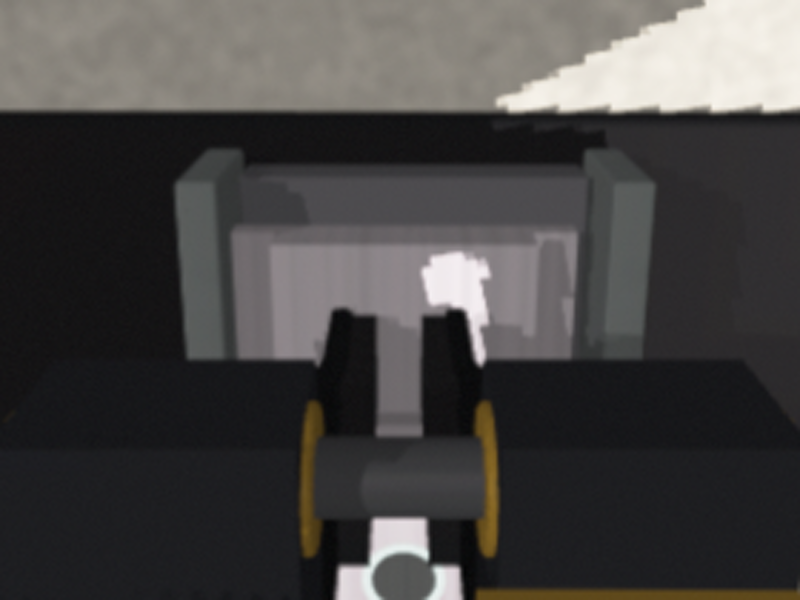

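Pushing works, with the carrier now at about -62.5, still down and clear of the lips. The press has grown to 52 N and the carrier rubs the -y wall, so I'll ease the press and bias slightly to +y.

```bash
python3 -m creep '[[0.1,9,-1.5,-1,0],[0.1,10,-1.3,-0.5,0],[0.1,11,-1.2,-0.5,0],[0.1,12,-1.2,-0.5,0],[0.1,13,-1.4,-0.5,0],[0.1,14,-1.6,-0.5,0],[0.1,15,-1.8,-0.5,0],[0.1,16,-2,-0.5,0]]';  python3 -c "
from h import *
print(np.round(W2S(np.load('q.npy'),sense()['tcp_pos']),4))"
```

```text
time_s: 9.25
tcp_pos: [0.512, -0.0469, 0.0564]
ee_rot: [[-0.029, 0.222, 0.975], [-0.003, 0.975, -0.222], [-1.0, -0.009, -0.028]]
wrist_force: [-11.9, 3.5, 18.2]
gripper_width: 0.101
[-0.0695  0.0007  0.0564]
```

```bash
python3 -m creep '[[0.1,4,-0.7,-1.5,0],[0.1,6,-1.2,-1.5,0],[0.1,8,-1.6,-1.5,0],[0.1,11,-2.3,-1.5,0],[0.1,14,-2.9,-1.5,0],[0.1,17,-3.6,-1.5,0],[0.1,20,-4.3,-1.5,0],[0.1,22,-4.8,-1.5,0]]';  python3 -c "
from h import *
print(np.round(W2S(np.load('q.npy'),sense()['tcp_pos']),4))"
```

```text
time_s: 10.05
tcp_pos: [0.5271, -0.0506, 0.0565]
ee_rot: [[-0.044, 0.223, 0.974], [-0.003, 0.975, -0.223], [-0.999, -0.012, -0.043]]
wrist_force: [-19.6, 12.4, 27.5]
gripper_width: 0.101
[-0.054   0.0004  0.0565]
```

```bash
python3 -m creep '[[0.1,6,0,-0.8,0],[0.1,8,0,-0.6,0],[0.1,10,-0.5,-0.5,0],[0.1,12,-1,-0.5,0],[0.1,14,-1.4,-0.5,0],[0.1,16,-1.9,-0.5,0],[0.1,18,-2.3,-0.5,0],[0.1,20,-2.8,-0.5,0]]';  python3 - <<'E'
from h import *
q=np.load("q.npy"); print(W2S(q,sense()["tcp_pos"])); p=capture("scene"); cv2.imwrite("pics/s4.png",cv2.resize(p["image"][190:280,250:370],(800,600),interpolation=cv2.INTER_CUBIC))
p=capture("wrist"); cv2.imwrite("pics/w4.png",cv2.resize(p["image"][140:350,140:420],(800,600),interpolation=cv2.INTER_CUBIC))
for v in range(190,296,5):
    d=depth(p,(280,v),0)
    if d is not None: print(v,np.round(W2S(q,d),4))
E
```

```text
time_s: 10.85
tcp_pos: [0.5435, -0.0537, 0.0569]
ee_rot: [[-0.052, 0.223, 0.973], [-0.003, 0.975, -0.223], [-0.999, -0.015, -0.05]]
wrist_force: [-9.9, 2.2, 14.7]
gripper_width: 0.101
[-0.03731342  0.00101827  0.05686449]
190 [-0.0799  0.001   0.0249]
195 [-0.0766  0.001   0.023 ]
200 [-0.0738  0.001   0.024 ]
205 [-0.0708  0.001   0.0237]
210 [-0.0678  0.001   0.024 ]
215 [-0.0648  0.001   0.0243]
220 [-0.0638  0.0011  0.0316]
225 [-0.0622  0.0011  0.036 ]
230 [-0.0596  0.0011  0.0371]
235 [-0.0565  0.0011  0.0366]
240 [-0.0535  0.0011  0.0364]
245 [-0.0507  0.0011  0.0369]
250 [-0.0472  0.0011  0.0359]
255 [-0.0448  0.0011  0.0372]
260 [-0.0418  0.0011  0.0374]
265 [-0.0381  0.0011  0.036 ]
270 [-0.0351  0.0011  0.0363]
275 [-0.032   0.0011  0.0364]
280 [-0.0289  0.0011  0.0365]
285 [-0.0276  0.0011  0.0402]
290 [-0.0256  0.0012  0.0423]
295 [-0.0674  0.0023  0.1229]
```

View pics/w4.png

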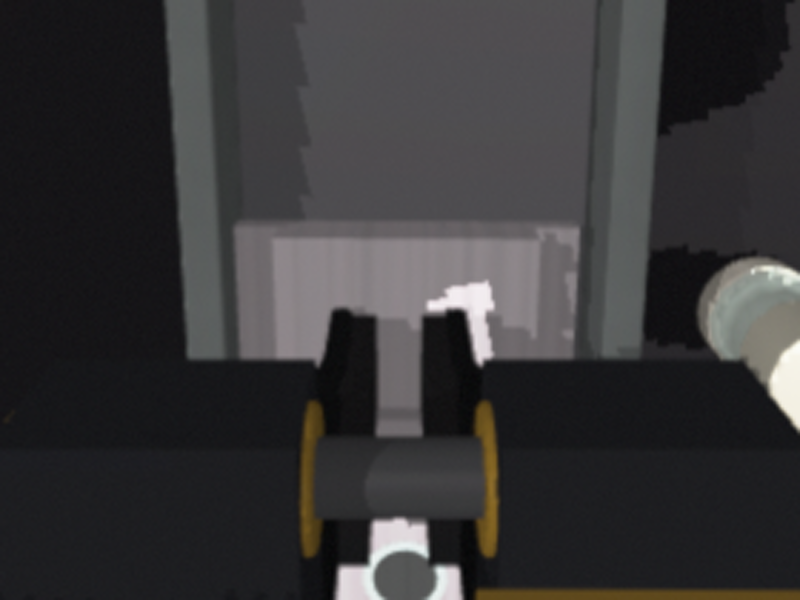

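View pics/s4.png

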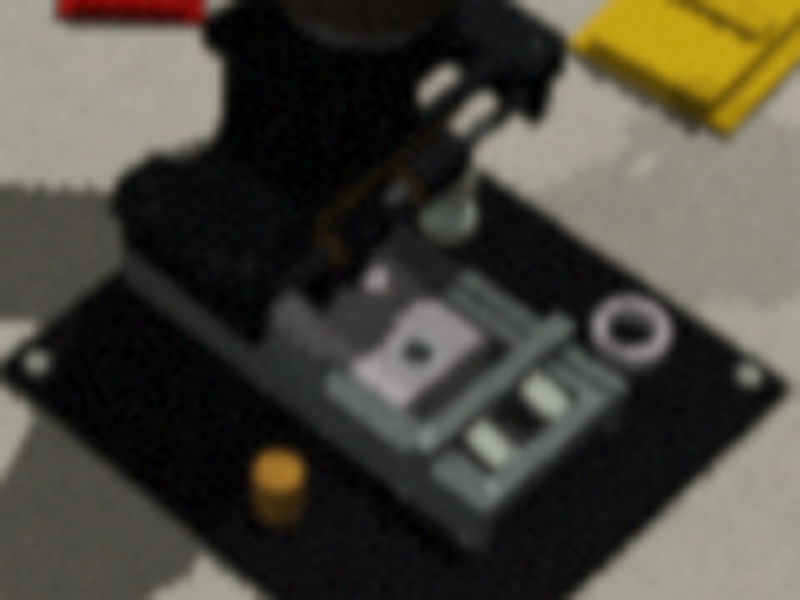

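```bash
python3 -m creep '[[0.1,5,-0.4,-1,0],[0.1,7,-1,-1,0],[0.1,9,-1.4,-1,0],[0.1,11,-1.9,-1,0],[0.1,13,-2.3,-1,0],[0.1,15,-2.8,-1,0],[0.1,17,-3.2,-1,0],[0.1,19,-3.6,-1,0]]';  python3 -c "
from h import *
print(np.round(W2S(np.load('q.npy'),sense()['tcp_pos']),4))"
```

```text
time_s: 11.75
tcp_pos: [0.5592, -0.0576, 0.0571]
ee_rot: [[-0.06, 0.223, 0.973], [-0.004, 0.975, -0.223], [-0.998, -0.018, -0.057]]
wrist_force: [-10.0, 2.4, 16.6]
gripper_width: 0.101
[-0.0211  0.0007  0.0571]
```

```bash
python3 -m creep '[[0.1,5,-0.6,-1.2,0],[0.1,7,-1.1,-1.2,0],[0.1,9,-1.5,-1.2,0],[0.1,11,-2,-1.2,0],[0.1,13,-2.4,-1.2,0],[0.1,15,-2.9,-1.2,0],[0.1,17,-3.4,-1.2,0],[0.1,19,-3.8,-1.2,0]]';  python3 -c "
from h import *
print(np.round(W2S(np.load('q.npy'),sense()['tcp_pos']),4))"
```

```text
time_s: 12.55
tcp_pos: [0.5735, -0.0609, 0.0574]
ee_rot: [[-0.07, 0.223, 0.972], [-0.004, 0.975, -0.223], [-0.998, -0.02, -0.068]]
wrist_force: [-13.3, 6.0, 20.0]
gripper_width: 0.102
[-0.0064  0.0007  0.0574]
```

```bash
python3 -m creep '[[0.1,5,-0.6,-1,0],[0.1,7,-1.1,-1,0],[0.1,9,-1.5,-1,0],[0.1,11,-2,-1,0],[0.1,13,-2.4,-1,0],[0.1,15,-2.9,-1,0],[0.1,17,-3.4,-1,0],[0.1,18,-3.7,-1,0]]';  python3 - <<'E'
from h import *
q=np.load("q.npy"); print(W2S(q,sense()["tcp_pos"])); 
p=capture("wrist"); cv2.imwrite("pics/w5.png",cv2.resize(p["image"][140:350,140:420],(800,600),interpolation=cv2.INTER_CUBIC))
for v in range(195,296,4):
    d=depth(p,(280,v),0)
    if d is not None: print(v,np.round(W2S(q,d),4))
E
```

```text
time_s: 13.35
tcp_pos: [0.5838, -0.0633, 0.0578]
ee_rot: [[-0.088, 0.223, 0.971], [-0.003, 0.975, -0.224], [-0.996, -0.023, -0.085]]
wrist_force: [-19.6, 11.8, 23.7]
gripper_width: 0.104
[0.00411855 0.00063723 0.05779166]
195 [-0.0368  0.0003  0.0254]
199 [-0.0343  0.0003  0.025 ]
203 [-0.0317  0.0003  0.0237]
207 [-0.0296  0.0003  0.0252]
211 [-0.0271  0.0003  0.0251]
215 [-0.0245  0.0003  0.0242]
219 [-0.0237  0.0004  0.031 ]
223 [-0.0231  0.0006  0.0381]
227 [-0.021   0.0006  0.0389]
231 [-0.0182  0.0005  0.0371]
235 [-0.016   0.0006  0.0377]
239 [-0.0131  0.0005  0.0359]
243 [-0.0114  0.0006  0.0379]
251 [-0.0064  0.0005  0.0372]
255 [-0.0039  0.0005  0.0369]
259 [-0.0014  0.0005  0.0367]
263 [0.0006 0.0005 0.038 ]
267 [0.003  0.0005 0.038 ]
271 [0.0057 0.0005 0.0375]
275 [0.008  0.0005 0.0378]
279 [0.0105 0.0005 0.0377]
283 [0.0125 0.0005 0.0387]
287 [0.0134 0.0006 0.042 ]
291 [0.0159 0.0006 0.042 ]
295 [-0.0238  0.0024  0.1245]
```

View pics/w5.png

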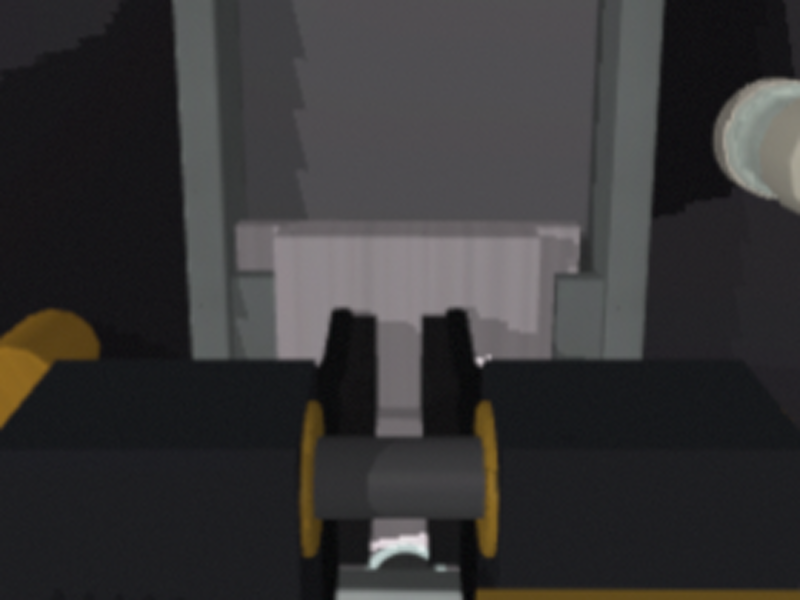

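```bash
python3 -m creep '[[0.1,6,-0.7,-0.7,0],[0.1,8,-1.2,-0.6,0],[0.1,10,-1.6,-0.5,0],[0.1,12,-2.1,-0.5,0],[0.1,14,-2.6,-0.5,0],[0.1,16,-3.1,-0.5,0],[0.1,18,-3.6,-0.5,0],[0.1,18,-3.6,-0.5,0]]';  python3 - <<'E'
from h import *
q=np.load("q.npy"); print(W2S(q,sense()["tcp_pos"])); 
p=capture("wrist"); cv2.imwrite("pics/w6.png",cv2.resize(p["image"][140:350,140:420],(800,600),interpolation=cv2.INTER_CUBIC))
for v in range(195,296,4):
    d=depth(p,(280,v),0)
    if d is not None: print(v,np.round(W2S(q,d),4))
E
```

```text
time_s: 14.2
tcp_pos: [0.5903, -0.0648, 0.0571]
ee_rot: [[-0.115, 0.224, 0.968], [-0.001, 0.974, -0.226], [-0.993, -0.027, -0.112]]
wrist_force: [-22.8, 13.2, 21.0]
gripper_width: 0.104
[0.01073481 0.00055032 0.05708409]
195 [-0.0321  0.0004  0.034 ]
199 [-0.0297  0.0004  0.033 ]
203 [-0.0275  0.0004  0.0337]
207 [-0.0253  0.0004  0.0338]
211 [-0.0227  0.0004  0.0324]
215 [-0.0205  0.0004  0.0328]
219 [-0.0175  0.0003  0.0298]
223 [-0.0167  0.0005  0.0369]
227 [-0.0144  0.0005  0.037 ]
231 [-0.012   0.0004  0.0367]
235 [-0.0096  0.0004  0.0364]
239 [-0.007   0.0004  0.0354]
243 [-0.0053  0.0004  0.0376]
247 [-0.0023  0.0004  0.0354]
251 [-0.0001  0.0004  0.0362]
255 [0.0021 0.0004 0.0366]
259 [0.0042 0.0004 0.0376]
263 [0.007  0.0004 0.0364]
267 [0.0098 0.0004 0.0355]
271 [0.0119 0.0004 0.0363]
275 [0.0143 0.0004 0.0363]
279 [0.0165 0.0004 0.0371]
283 [0.018  0.0004 0.0393]
287 [0.0194 0.0005 0.0414]
291 [0.0222 0.0005 0.0408]
295 [-0.0156  0.0026  0.1249]
```

View pics/w6.png

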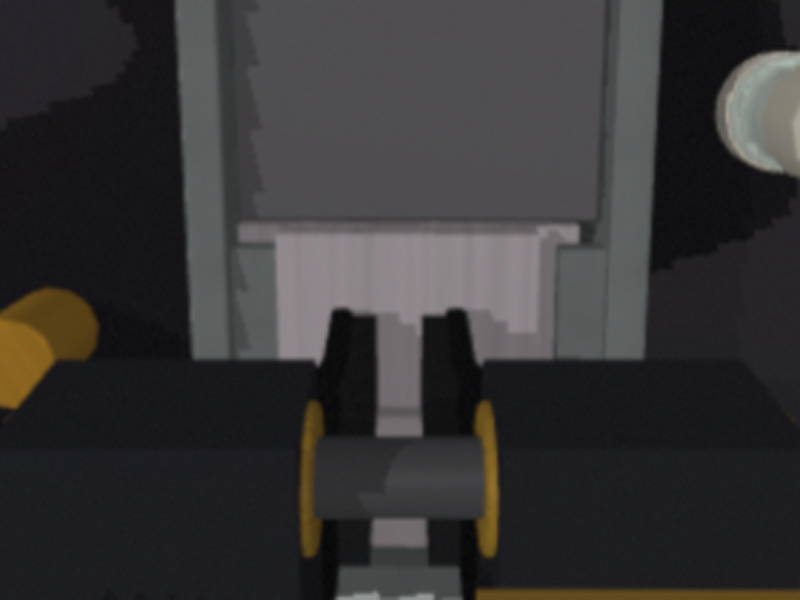

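The bed has sprung up behind the carrier, with its rear edge at about -17 and so x ≈ 28.3. About 3.5 mm remain. I'll ease the press and push on to the stop.

```bash
python3 -m creep '[[0.1,7,-1.2,0,0],[0.1,8,-1.5,0.5,0],[0.1,9,-1.7,0.5,0],[0.1,10,-2,0.5,0],[0.1,11,-2.2,0.5,0],[0.1,12,-2.4,0.5,0],[0.1,12,-2.4,0.5,0],[0.1,12,-2.4,0.5,0]]';  python3 - <<'E'
from h import *
q=np.load("q.npy"); print(W2S(q,sense()["tcp_pos"])); 
p=capture("wrist")
for v in range(203,292,4):
    d=depth(p,(280,v),0)
    if d is not None: print(v,np.round(W2S(q,d),4))
E
```

```text
time_s: 15.05
tcp_pos: [0.5907, -0.0649, 0.0573]
ee_rot: [[-0.141, 0.225, 0.964], [0.002, 0.974, -0.227], [-0.99, -0.03, -0.138]]
wrist_force: [-22.4, 13.0, 20.1]
gripper_width: 0.102
[0.0111961  0.00057882 0.05728864]
203 [-0.0273  0.0004  0.0321]
207 [-0.0253  0.0004  0.0343]
211 [-0.023   0.0004  0.0344]
215 [-0.0204  0.0004  0.0327]
219 [-0.0177  0.0003  0.0307]
223 [-0.0165  0.0004  0.0365]
227 [-0.0142  0.0005  0.0368]
231 [-0.0117  0.0004  0.036 ]
235 [-0.0093  0.0004  0.0355]
239 [-0.007   0.0004  0.0358]
243 [-0.0046  0.0004  0.0358]
247 [-0.0027  0.0004  0.0373]
251 [0.0001 0.0004 0.0358]
255 [0.0024 0.0004 0.0361]
259 [0.0044 0.0004 0.0373]
263 [0.0069 0.0004 0.0368]
267 [0.0094 0.0004 0.0366]
271 [0.0116 0.0004 0.0371]
275 [0.0145 0.0003 0.0358]
279 [0.017  0.0003 0.0358]
283 [0.0185 0.0004 0.0382]
287 [0.0196 0.0005 0.0414]
291 [0.0224 0.0004 0.0403]
```

```bash
python3 -m creep '[[0.1,2,-0.4,3,0],[0.1,0,0,8,0],[0.1,-3,0.7,16,0],[0.1,-10,2.3,28,0],[0.1,-20,4.5,42,0],[0.1,-32,7,56,0],[0.1,-42,9.5,65,0],[0.1,-42,9.5,65,0]]';  python3 - <<'E'
from h import *
q=np.load("q.npy"); s=sense();print(W2S(q,s["tcp_pos"]),s["wrist_force"]); 
for n in ["wrist","scene","top"]:
    p=capture(n); im=p["image"]
    c=im[150:390,120:440] if n=="wrist" else (im[190:280,250:370] if n=="scene" else im[140:230,240:360]); cv2.imwrite(f"pics/{n}7.png",cv2.resize(c,(800,600),interpolation=cv2.INTER_CUBIC))
    for t in ["carrier","ridge"]:
      for m in mark_of(p,t)[:5]:
        z=W2S(q,onz(p,m["centre"],.024 if t=="carrier" else .037)); 
        if abs(z[0])<.12 and abs(z[1])<.05: print(n,t,m,z)
E
```

```text
time_s: 15.9
tcp_pos: [0.5486, -0.0552, 0.1244]
ee_rot: [[-0.138, 0.225, 0.965], [0.003, 0.974, -0.226], [-0.99, -0.029, -0.135]]
wrist_force: [-0.1, -0.4, 0.3]
gripper_width: 0.099
[-0.03200573  0.00067695  0.12436716] [-0.10152301 -0.44354759  0.27867007]
wrist carrier {'centre': [286.2, 305.2], 'confidence': 0.9} [0.02844324 0.00347932 0.024     ]
wrist ridge {'centre': [281.5, 301.6], 'confidence': 0.65} [ 0.01903785 -0.00025641  0.037     ]
scene carrier {'centre': [317.0, 249.1], 'confidence': 0.63} [0.02930514 0.00071229 0.024     ]
scene ridge {'centre': [311.5, 243.8], 'confidence': 0.91} [ 0.01239362 -0.00409519  0.037     ]
```

View pics/wrist7.png

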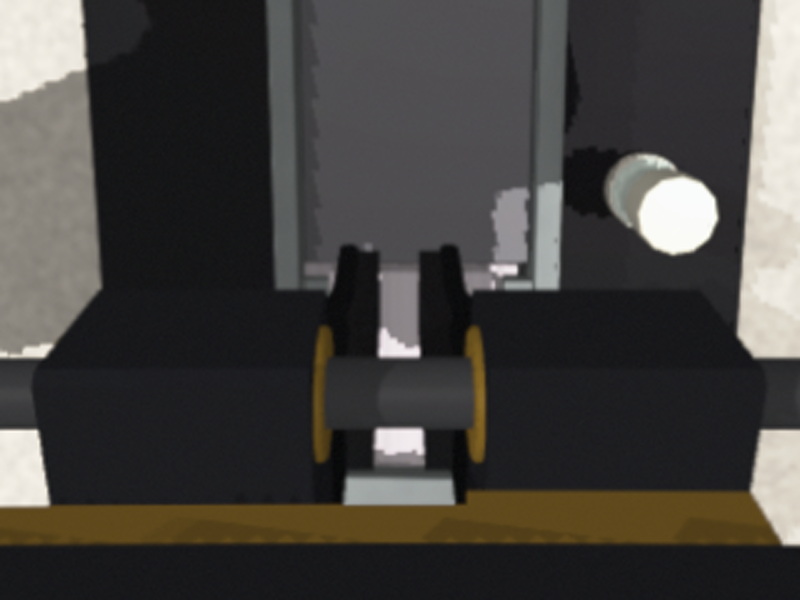

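View pics/scene7.png

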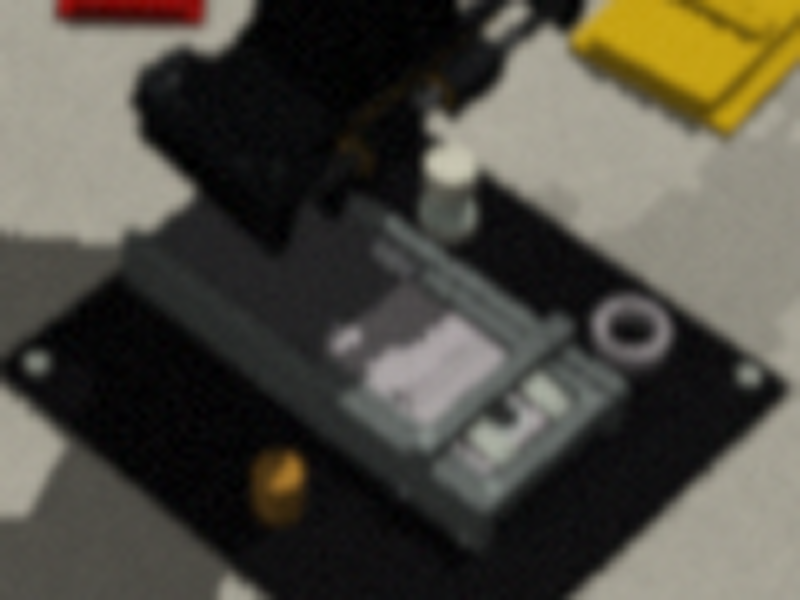

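Estimates range over 28.4–29.3 mm, which is borderline, so I'll move the wrist camera forward to look straight at the gap by the stop.

```bash
python3 -m creep '[[0.1,18,-4,5,0],[0.1,40,-9,10,0],[0.1,62,-14,10,0],[0.1,84,-19,10,0],[0.1,106,-24,10,0],[0.1,122,-28,10,0],[0.1,132,-30,10,0],[0.1,134,-30,10,0]]';  python3 - <<'E'
from h import *
q=np.load("q.npy"); s=sense();print(W2S(q,s["tcp_pos"]),s["wrist_force"]); 
p=capture("wrist"); im=p["image"]
np.save("p8.npy",p,allow_pickle=True)
cv2.imwrite("pics/w8.png",cv2.resize(im[90:300,140:420],(800,600),interpolation=cv2.INTER_CUBIC))
for n,P in dict(stopfoot=[.077,0,.024],stoptop=[.077,0,.037],bedend=[-.017,0,.034],lips=[-.012,.033,.037],br1=[.048,0,.051],br2=[.058,0,.051],rear29=[-.013,0,.037],ridge=[.023,0,.042]).items(): print(n,proj(p,S2W(q,[P])[0]))
t=capture("top"); cv2.imwrite("pics/t8.png",cv2.resize(t["image"][140:230,240:360],(800,600),interpolation=cv2.INTER_CUBIC))
E
```

```text
time_s: 17.15
tcp_pos: [0.6835, -0.0858, 0.1306]
ee_rot: [[-0.143, 0.225, 0.964], [0.002, 0.974, -0.227], [-0.99, -0.031, -0.139]]
wrist_force: [0.4, -0.1, -0.5]
gripper_width: 0.098
[0.1063221  0.00075146 0.130555  ] [ 0.44972651 -0.07087214 -0.54525158]
stopfoot [282.2173455  201.30797562]
stoptop [281.86069559 203.33939754]
bedend [281.58167181  78.88176446]
lips [325.95742747  84.3534504 ]
br1 [281.30551976 166.639534  ]
br2 [281.34992734 180.31778828]
rear29 [281.5024501   83.52234961]
ridge [281.4925854  132.70267017]
```

View pics/w8.png

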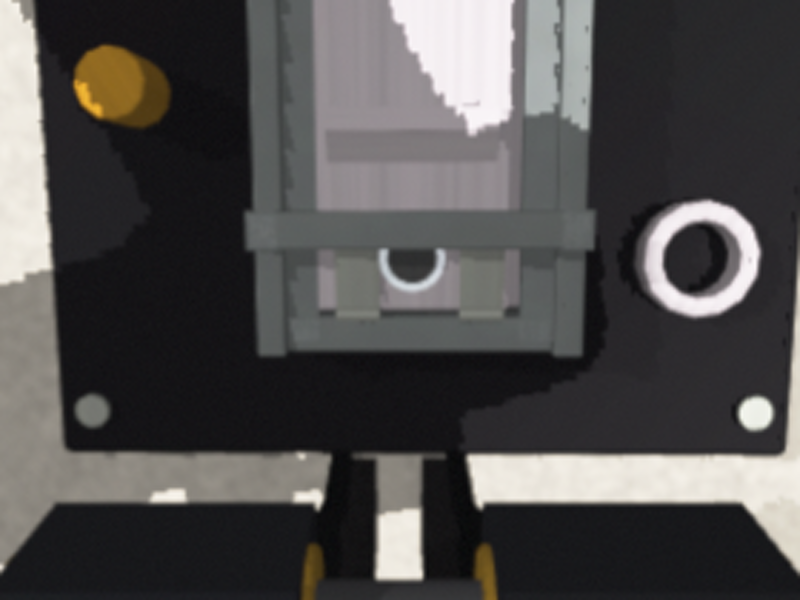

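Run:
```python
import numpy as np,cv2
p=np.load("p8.npy",allow_pickle=True).item(); g=p["image"].mean(2)
for a,b in [(253,257),(275,280),(286,292),(294,298),(318,321)]: print(a,b,[int(x) for x in g[190:208,a:b].mean(1)])
print([int(x) for x in g[60:150,262:272].mean(1)])
```

```text
253 257 [140, 140, 139, 140, 140, 140, 138, 124, 89, 63, 73, 88, 94, 94, 94, 94, 94, 94]
275 280 [161, 143, 136, 135, 135, 135, 136, 124, 89, 61, 68, 84, 93, 93, 93, 92, 92, 92]
286 292 [189, 163, 144, 140, 140, 140, 138, 125, 89, 63, 73, 86, 93, 93, 93, 93, 93, 92]
294 298 [138, 139, 139, 138, 138, 138, 137, 123, 89, 65, 75, 88, 94, 95, 94, 94, 94, 94]
318 321 [112, 112, 112, 112, 112, 111, 101, 74, 53, 56, 66, 84, 95, 95, 95, 93, 93, 92]
[146, 146, 146, 146, 146, 147, 146, 146, 147, 146, 145, 131, 125, 124, 122, 105, 66, 76, 159, 175, 155, 149, 148, 145, 144, 144, 145, 144, 144, 144, 144, 144, 144, 144, 144, 144, 144, 144, 145, 145, 145, 144, 145, 145, 145, 145, 145, 145, 145, 145, 145, 145, 145, 145, 145, 145, 145, 145, 145, 145, 145, 145, 145, 145, 145, 145, 145, 145, 146, 147, 146, 147, 147, 147, 145, 135, 124, 121, 122, 122, 122, 122, 124, 123, 123, 123, 129, 139, 144, 144]
```

Gap at the stop is about 2.2 px (≈1.6 mm), so x ≈ 30.3, within tolerance. I'll use the spare time for one more push on the ridge with no press, to seat it fully.

```bash
python3 -m creep '[[0.1,-20,4.5,0,0],[0.1,-40,9,0,0],[0.1,-60,13.5,0,0],[0.1,-80,18,0,0],[0.1,-92,21,0,0],[0.1,-97,22,-10,0],[0.1,-97,22,-20,0],[0.1,-97,22,-20,0]]' && python3 -c "
from h import *
print(np.round(W2S(np.load('q.npy'),sense()['tcp_pos']),4))"
```

```text
time_s: 18.05
tcp_pos: [0.5846, -0.0635, 0.1088]
ee_rot: [[-0.147, 0.225, 0.963], [0.002, 0.974, -0.227], [-0.989, -0.031, -0.143]]
wrist_force: [0.5, 0.3, 0.2]
gripper_width: 0.098
[0.0049 0.0006 0.1088]
```

```bash
python3 -m creep '[[0.1,0,0,-12,0],[0.1,0,0,-24,0],[0.1,0,0,-34,0],[0.1,0,0,-41,0],[0.1,0,0,-45,0],[0.1,0,0,-48,0],[0.1,0,0,-49,0],[0.1,0,0,-49,0]]' && python3 -c "
from h import *
print(np.round(W2S(np.load('q.npy'),sense()['tcp_pos']),4))"
```

```text
time_s: 18.85
tcp_pos: [0.5847, -0.0635, 0.0601]
ee_rot: [[-0.146, 0.225, 0.963], [0.002, 0.974, -0.227], [-0.989, -0.031, -0.143]]
wrist_force: [-0.8, 0.5, 0.6]
gripper_width: 0.101
[0.0051 0.0006 0.0601]
```

```bash
python3 -m creep '[[0.1,2,-0.4,-0.5,0],[0.1,4,-0.9,-0.5,0],[0.1,6,-1.3,-0.5,0],[0.1,8,-1.8,-0.5,0],[0.1,9.5,-2.1,-0.5,0],[0.1,11,-2.5,-0.5,0],[0.1,12.5,-2.8,-0.5,0],[0.1,13,-3,-0.5,0]]' && python3 -c "
from h import *
print(np.round(W2S(np.load('q.npy'),sense()['tcp_pos']),4))"
```

```text
time_s: 19.65
tcp_pos: [0.5913, -0.0651, 0.0595]
ee_rot: [[-0.162, 0.226, 0.961], [0.004, 0.974, -0.228], [-0.987, -0.033, -0.158]]
wrist_force: [-13.8, 8.6, 10.6]
gripper_width: 0.099
[0.0118 0.0005 0.0595]
```

```bash
python3 -m creep '[[0.1,7,-0.8,0.3,0],[0.1,9,-1.2,0.5,0],[0.1,11,-1.7,0.7,0],[0.1,13,-2,1,0],[0.1,14,-2.3,1,0],[0.1,15,-2.5,1,0],[0.1,15,-2.5,1,0],[0.1,15,-2.5,1,0]]' && python3 -c "
from h import *
print(np.round(W2S(np.load('q.npy'),sense()['tcp_pos']),4))"
```

```text
time_s: 20.45
tcp_pos: [0.5926, -0.0654, 0.0596]
ee_rot: [[-0.194, 0.227, 0.954], [0.007, 0.973, -0.23], [-0.981, -0.038, -0.19]]
wrist_force: [-24.1, 12.4, 15.4]
gripper_width: 0.099
[0.0131 0.0005 0.0596]
```

```bash
python3 -m creep '[[0.1,1,-0.2,3,0],[0.1,-1,0.2,10,0],[0.1,-2,0.5,22,0],[0.1,-2,0.5,36,0],[0.1,-2,0.5,50,0],[0.1,-2,0.5,64,0],[0.1,-2,0.5,75,0],[0.1,-2,0.5,75,0]]' && python3 -m creep '[[0.1,15,-3.5,0,0],[0.1,30,-7,0,0],[0.1,45,-10,0,0],[0.1,60,-13.5,0,0],[0.1,75,-17,0,0],[0.1,88,-20,0,0],[0.1,95,-21,0,0],[0.1,95,-21,0,0]]'
python3 - <<'E'
from h import *
q=np.load("q.npy"); s=sense();print(W2S(q,s["tcp_pos"]),s["wrist_force"]); 
p=capture("wrist"); im=p["image"]; g=im.mean(2)
cv2.imwrite("pics/w9.png",cv2.resize(im[60:270,140:420],(800,600),interpolation=cv2.INTER_CUBIC))
P={n:proj(p,S2W(q,[x])[0]) for n,x in dict(st=[.077,0,.037],r=[-.013,0,.037]).items()}; print(P)
v=int(P["st"][1])
for a,b in [(253,257),(275,280),(286,292),(294,298)]: print(v-12,[int(x) for x in g[v-12:v+8,a:b].mean(1)])
for t in ["carrier"]:
  for m in mark_of(p,t)[:3]: print(m,W2S(q,onz(p,m["centre"],.024)))
E
```

```text
time_s: 21.25
tcp_pos: [0.5918, -0.065, 0.137]
ee_rot: [[-0.189, 0.227, 0.955], [0.007, 0.973, -0.23], [-0.982, -0.036, -0.186]]
wrist_force: [1.4, -1.2, 0.8]
gripper_width: 0.097
time_s: 22.05
tcp_pos: [0.687, -0.086, 0.1359]
ee_rot: [[-0.191, 0.227, 0.955], [0.008, 0.973, -0.23], [-0.982, -0.037, -0.187]]
wrist_force: [-0.4, 0.2, -0.4]
gripper_width: 0.097
[0.10979377 0.00132467 0.13585497] [-0.35450639  0.22183542 -0.42370174]
{'st': array([281.92878341, 203.92056555]), 'r': array([281.34969412,  89.0663603 ])}
191 [141, 141, 141, 141, 141, 141, 139, 112, 72, 59, 79, 93, 96, 95, 95, 95, 95, 95, 94, 94]
191 [155, 141, 137, 137, 137, 138, 138, 112, 71, 58, 77, 91, 94, 94, 94, 93, 94, 93, 93, 93]
191 [181, 157, 144, 142, 142, 141, 139, 113, 72, 61, 80, 92, 94, 94, 94, 94, 94, 94, 93, 93]
191 [141, 141, 140, 141, 140, 140, 137, 108, 67, 61, 81, 94, 95, 95, 95, 95, 95, 94, 94, 94]
{'centre': [285.3, 143.2], 'confidence': 0.62} [0.02706755 0.00270589 0.024     ]
```

View pics/w9.png

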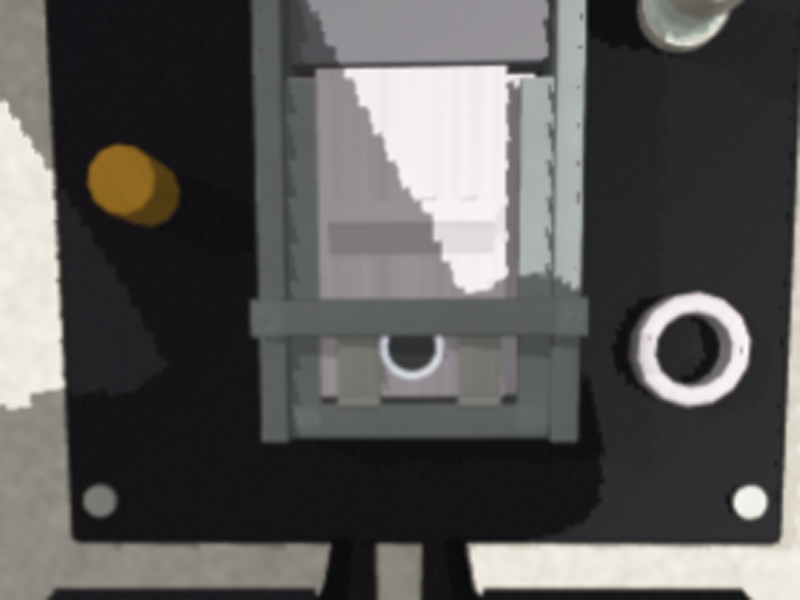

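```bash
python3 -m creep '[[0.1,0,0,15,0],[0.1,0,0,30,0],[0.1,0,0,45,0],[0.1,0,0,60,0],[0.1,0,0,70,0],[0.1,0,0,75,0],[0.1,0,0,75,0],[0.1,0,0,75,0]]'
python3 - <<'E'
from h import *
q=np.load("q.npy"); p=capture("scene"); w=capture("wrist"); cv2.imwrite("pics/s10.png",p["image"])
cv2.imwrite("pics/w10.png",cv2.resize(w["image"][60:240,160:400],(800,600),interpolation=cv2.INTER_CUBIC))
np.save("p10.npy",w,allow_pickle=True)
for X in (-.1,-.08,-.06,-.04,-.025,-.005,.0,.005,.065,.07):
    u=proj(w,S2W(q,[[X,.001 if X<.05 else .012,.034]])[0]); d=depth(w,u,1)
    print(X,np.round(u),None if d is None else np.round(W2S(q,d),4))
for n in ["vial","lens_ring","stub"]: print(n,[np.round(m["centre"],1) for m in mark_of(p,n)[:1]])
E
```

```text
time_s: 22.95
tcp_pos: [0.6859, -0.0857, 0.2108]
ee_rot: [[-0.192, 0.227, 0.955], [0.008, 0.973, -0.23], [-0.981, -0.036, -0.189]]
wrist_force: [-0.5, 0.9, -0.2]
gripper_width: 0.103
-0.1 [284.  21.] [-0.1002  0.001   0.0336]
-0.08 [284.  43.] [-0.0802  0.001   0.0334]
-0.06 [284.  64.] [-0.0602  0.001   0.0333]
-0.04 [285.  84.] [-0.0402  0.001   0.0332]
-0.025 [285. 100.] [-0.0252  0.001   0.0334]
-0.005 [285. 120.] [-0.0047  0.001   0.0358]
0.0 [285. 125.] [0.0004 0.001  0.0362]
0.005 [285. 130.] [0.0053 0.001  0.0361]
0.065 [295. 188.] [0.0649 0.012  0.036 ]
0.07 [295. 193.] [0.0699 0.012  0.036 ]
vial [array([316.1, 223.3])]
lens_ring [array([346.2, 242. ])]
stub [array([289., 263.])]
```

View pics/w10.png

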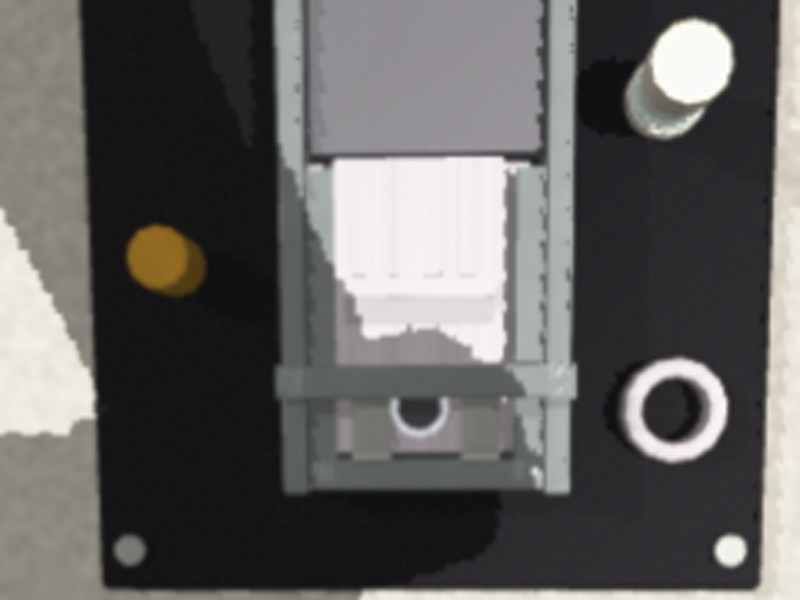

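View pics/s10.png

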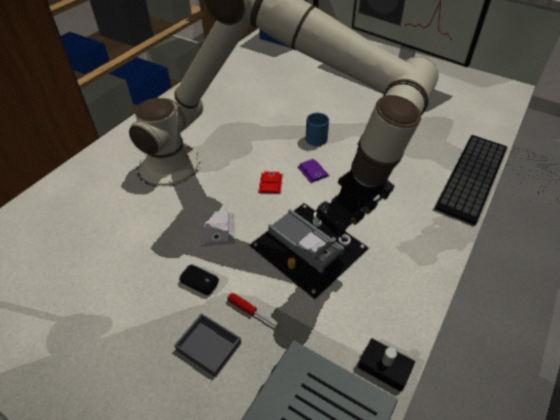

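Run:
```python
from h import *
q=np.load("q.npy"); p=np.load("p10.npy",allow_pickle=True).item(); g=p["image"].mean(2)
print([int(x) for x in g[98:120,270:300].mean(1)]); print([int(x) for x in g[185:210,276:294].mean(1)])
for r in np.arange(105,108.6,.5): print(r,W2S(q,onz(p,(285,r),.034))[0],W2S(q,onz(p,(285,r),.037))[0])
for r in np.arange(195,200,.5): print(r,W2S(q,onz(p,(285,r),.037))[0])
```

```text
[148, 148, 148, 148, 148, 148, 147, 125, 99, 185, 233, 240, 241, 241, 241, 241, 241, 241, 241, 241, 241, 241]
[103, 114, 131, 156, 169, 159, 142, 137, 137, 135, 108, 72, 74, 89, 94, 94, 94, 94, 93, 93, 92, 70, 35, 19, 17]
105.0 -0.019820379660437218 -0.019145769891821717
105.5 -0.019324710075422663 -0.0186545828419876
106.0 -0.018828846169668543 -0.01816320322873284
106.5 -0.018332787944390944 -0.017671631053262634
107.0 -0.017836535400933072 -0.017179866316907724
107.5 -0.01734008854076484 -0.016687909021125172
108.0 -0.01684344736548328 -0.016195759167497156
108.5 -0.016346611876811905 -0.01570341675773195
195.0 0.07236366709469552
195.5 0.07288937729201955
196.0 0.07341527784544333
196.5 0.0739413687318629
197.0 0.07446764992805972
197.5 0.07499412141070091
198.0 0.0755207831563394
198.5 0.07604763514141383
199.0 0.076574677342249
199.5 0.07710190973505564
```

```bash
python3 -c "
from station import *
print(sense()['wrist_force']); print(finish_job())"
```

```text
[0.1171814  0.34567998 0.02112503]
the job is handed in; nothing more can be done
None
```

The carrier is loaded and the job is handed in at about 23 s of the 42 s allowed, but the carrier stands about 1.4–2 mm off the end stop. That puts it at station x ≈ 30–30.6 mm, inside the allowed 28.5–36 mm.

I pressed the small aluminium carrier fully down on its bed with the fingertips. Keeping it down, I pushed it under the lips and the leaf spring until the bed sprang up behind it. I then gave the ridge one more push with only a light press, to close the remaining gap.

**Final checks**
- **Bed:** it is up. Depth readings put it 2.8 mm below the deck, against 3 mm expected.
- **Carrier:** it lies flat under the leaf's tongues. I did not measure the leaf angle itself.
- **Robot:** the fingertips are well clear above the station, and the wrist force is near 0.
- **Bystanders:** they all look to be where they started.

**What did not go as planned**
- **Gap at the stop:** the last push, about 25 N, moved the carrier little or not at all. The gap measured 1.4 mm at the front and about 2 mm from the rear.
- **Tool tilt:** the tool pitched to about 11° over the pushes, because each move started from the measured pose.
- **Press force:** it peaked at about 52 N during the first push, against the 120 N wrist limit. I eased it after that.

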